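# Strip the green tape roll off its spindle

## Robot

A 7-joint arm with a two-finger parallel gripper is mounted at the origin on the work surface. World frame = base frame: x ahead of the robot, y to its left, z up, the work surface at z = 0. Lengths are in m, angles in rad, forces in N, time in s.
With the tool pointing down it reaches from about 0.4 to 0.85 m from the base axis. Payload 10.4 kg.
Tool frame: the origin (TCP) lies midway between the tips of the shut fingers; the grasp point (between the pads) lies 19 mm behind it (manip.tcp_to_grasp is the distance from the TCP to the grasp point, in m); x points along the fingers, y is the direction in which the jaws open and shut, and the axes are right-handed (so a half turn about x gives the same grasp; the last joint's range is limited). The gripper opens to 85 mm and grips with 20 to 120 N. Pads are 22 mm wide; open, the fingers measure 114 mm over their backs; the gripper's body (76 mm by 85 mm) begins 54 mm behind the grasp point. The pads swing forward as they close: fully open they stand 13 mm farther back than shut.
Start: joints at [1.313, 0.332, -0.065, 1.46, 0.022, 1.35, -0.088], TCP at [0.145, -0.608, 0.231] pointing down, gripper open.
Joint ranges: [-2.6, 2.6], [-0.5, 2.12], [-1.47, 1.34], [0.16, 2.42], [-1.27, 4.41], [0.06, 2.06], [-2.6, 2.6]. Speed limits (rad/s): [2.22, 2.22, 2.79, 2.79, 3.14, 3.14, 3.14].

## Interface

Orientations are given as a unit quaternion [x, y, z, w].
In Python, from workcell import monitor, viewer, manip gives the robot as it stands. The module is installed in compiled form; this text tells all that it offers.
- The arm moves only by the tool send_rows, never from a script. Its arguments are lists of equal length, an entry for each row: "grip": the closure in counts, from 0 (fully open) to 255 (shut); "offset": the shift along the tool's x, y, z in mm, a list of three; "twist": the turn about the tool's x in degrees. In form: {"grip": [grip, ...], "offset": [[tx, ty, tz], ...], "twist": [twist, ...]}. A call has exactly 5 rows; each row is the pose to reach, as a shift and turn from the pose commanded when the call began, along the tool's axes at that moment; what a row does not reach only later rows make up. A row lasts 1/12 s, in which the tool goes at most 41.7 mm and 7.16 degrees, less where a joint would pass 70% of its speed; a pose out of reach is approached as far as the arm can. A call with a gripper value outside its range is refused whole. The fingers move at their own pace and stop on an object; "newtons" is the grip in N (left out, the last holds). Time passes only in rows, so rows that repeat a pose let the fingers close, or fill a call up. It gives the time, the measured TCP pose, the force and the opening at its end, in the units of the state.
- monitor.get_obs(): the state, without advancing time (a new reading comes with each control period).
- viewer.camera(name): name is "scene" or "top" or "wrist"; returns (picture, depth): 384x512x3 uint8, blue, green, red; 384x512 float32, m along the optical axis (not along the pixel's ray), 0 where there is no reading.
- viewer.camera_model(name): a dict with "camera_matrix" (3x3 intrinsics, pixels), "R" (3x3) and "t" (3): a world point X has camera coordinates R X + t; the wrist camera has in their place "mount" (4x4, takes a point from camera to tool coordinates, whose origin is the TCP and whose axes are the tool frame's). Camera axes: x right, y down, z forward; pixel columns grow to the right and rows downward; lengths in m; the calibration is good to about 2 mm. The wrist camera is an equidistant fisheye: a pixel r from the principal point sees the ray r / f radians off the axis. A picture is of the moment at which its call begins: read the wrist's pose just before it. camera_model takes no time and is no camera call.
- manip.hand_in(): hands the job in, once; it reports no verdict.
Trained networks look in the newest picture that a camera, given by its name, has taken for a name from the list of things; names that differ only in an ending like _2 or _b are one class to them, and where a whole thing is asked for, a point or a joint stands for the part that bears it (a point fixed in the world has none). Each returns a list of dicts, best first, with "score" (0 to 1); they miss things now and then, are a little off and sometimes report something else, mostly with a low value. They report only what shows in the picture. A call takes as long as a camera call. They do not tell look-alikes from the thing itself.
- viewer.recognise(target, camera): "box" ([left, top, width, height] in pixels, round what is visible of it).
- viewer.regions_of(target, camera): "region" (384x512 bool, what is visible of it) and "box" ([left, top, width, height] in pixels, round what is visible of it).
- viewer.spot_point(target, camera): "position" ([column, row] in pixels: a listed point, or the origin of a listed thing).
The state is a dict: "clock": time; "joint_pos": joint angles; "joint_velocities": joint speeds; "tau": joint torques, N m; "position": TCP position; "ee_rot": TCP orientation; "ft_force": force on the tool from outside, world axes, zero at the start; "torque": the same for the moment, N m; "grip_width": opening from 0.0 (shut) to 1.0 (fully open).
Only numpy, scipy, OpenCV 4.12 (cv2) and the standard library are available. Lean on these libraries where they do the work, as an engineer would, in place of code of your own. Each camera call takes 0.05 s, during which the arm holds its last target.

## Task

Get the green roll of labelling tape off its upright spindle with the stand's own ejector: press the lever in front of that spindle all the way down so the roll is raised clear of the spindle without your holding it. Then push the raised roll straight back, without lifting it, until it lies flat and entirely on the landing tray behind. Leave the white roll in place on its spindle, and do not knock over the beaker or the bottle beside the stand.

Things in the scene. Friction and masses are not known exactly. Their poses are not given: they have to be found in the camera images.
- stand: Grey roll-stripping stand, fixed, 224 mm wide (y), from x -42 to 156 mm without levers; position and yaw differ each time. Origin on the bench midway between its two spindles; x points away from the robot to the tray, y left, z up. Spindles at x 0, y +55 (left) and -55 mm (right), levers in front of them, tray behind.
- spindle_left (a point): Centre of the left spindle's top, 106 mm above the bench; steel, 30 mm diameter. Round it lies a flat aluminium ejector plate, 70 (x) by 76 (y) mm; its top is 66 mm above the bench with the lever up and 110 mm with the lever fully down.
- spindle_right (a point): The same for the right spindle.
- tray_left (a point): Centre of the floor of the landing tray's left lane, behind the left spindle. Dark steel floor, 107 mm above the bench, 111 mm deep (the stand's x 41 to 152 mm) and 99 mm wide, front edge open, a 12 mm high rim or rib on its other three sides. A roll lies entirely on it with its centre at the stand's x 77 to 116 mm.
- tray_right (a point): The same for the right lane.
- green_roll: Green roll of labelling tape on a cardboard core, 72 mm outside diameter, 35 mm bore, 25 mm high, about 90 g, lying flat on the ejector plate round one of the two spindles (left or right, differs each time). Origin at its centre, half-way up; z is its axis.
- white_roll: White roll of the same size round the other spindle, to be left there. Origin at its centre.
- lever_left (a joint): Left lever's angle, rad: 0 is up (start), 1.1 fully down at its stop. Its 85 mm arm points to the robot, sloping 0.65 rad up at 0 and 0.45 rad down at 1.1. Each rad lifts its ejector plate 40 mm. Pressing takes about 4 to 6 N at the grip; friction keeps it where it is left.
- lever_right (a joint): The same for the right lever.
- pivot_left (a point): Left lever's axis, level along the stand's y, at the stand's x -50, y +55 mm, 60 mm above the bench.
- pivot_right (a point): The same for the right lever, at y -55 mm.
- grip_left (a point): Centre of the left lever's black cross grip, a bar 18 mm in diameter and 44 mm long along the stand's y; it moves with the lever on its 85 mm arc.
- grip_right (a point): Centre of the right lever's cross grip, the same.
- beaker: Glass beaker, 72 mm in diameter, 95 mm high, standing on the bench to the left of the stand. Origin at the centre of its foot.
- bottle: Amber bottle with a blue cap, 66 mm in diameter, 150 mm high, standing on the bench to the right of the stand. Origin at the centre of its foot.
There are look-alikes about, which are no part of the job. Of the things shaped like the green_roll, the green one is meant.

How it is judged:
On the way:
1. the lever in front of the green roll is fully down and the roll lies raised, clear of its spindle, in front of the tray, without the fingers touching it (((value of joint lever_left above 1.03 rad and y of green_roll in the frame of stand above 0.04 m) or (value of joint lever_right above 1.03 rad and y of green_roll in the frame of stand below -0.04 m)) and z of green_roll in the frame of stand above 0.1175 m and x of green_roll in the frame of stand below 0.02 m and angle between green_roll's own z axis and vertical below 0.1 rad and contact force between the fingers and green_roll below 0.5 N), for 0.2 s.
At the end, for the whole second after the job is handed in: The green roll lies flat (within 0.06 rad) and at rest on the floor of the landing tray, its centre 75 to 120 mm behind the spindles' line; the white roll is still on its spindle within 8 mm of its start; beaker and bottle stand upright (x of green_roll in the frame of stand between 0.075 and 0.12 m and z of green_roll in the frame of stand between 0.1165 and 0.1225 m and angle between green_roll's own z axis and vertical below 0.06 rad and y of green_roll in the frame of stand between -0.08 and 0.08 m and linear speed of green_roll below 0.01 m/s and distance of white_roll from where it was at the start of the episode below 0.008 m and angle between each of beaker, bottle's own z axis and vertical below 0.3 rad); the robot touches nothing.
It fails at once if the white roll is moved more than 8 mm (distance of white_roll from where it was at the start of the episode above 0.008 m).
It fails at once if the green roll is lifted more than 20 mm above the raised ejector plate instead of being pushed across (z of green_roll in the frame of stand above 0.1425 m).
It fails at once if beaker or bottle knocked over (angle between any of beaker, bottle's own z axis and vertical above 0.5 rad).
It also fails if it takes over 45 s, if anything falls off the work surface, if the arm or the gripper's body presses on something with over 40 N, if the wrist force passes 120 N, or if a joint passes its speed limit or range.

## Working session

There is one attempt and no reset: what is moved stays moved. The work goes in short steps, Python scripts to look and compute and a tool call to move; the robot and the scene stay as the last step left them, time stands still between calls to the robot, and variables do not carry over. Pictures are saved under pics/ and viewed, and the job is handed in when it is done.

Besides the shell and the picture viewer there is one more tool, called after "Call:" in YAML: its name, and indented under it one key for each argument. send_rows: Moves the arm, as the interface text tells. Its arguments: {"type":"object","properties":{"grip":{"type":"array","items":{"type":"number"}},"offset":{"type":"array","items":{"type":"array","items":{"type":"number"}}},"twist":{"type":"array","items":{"type":"number"}},"newtons":{"type":"number"}},"required":["grip","offset","twist"]}

```bash
mkdir -p pics
python3 - <<'E'
from workcell import monitor, viewer, manip
import cv2, numpy as np
o=monitor.get_obs()
for k,v in o.items(): print(k,np.round(v,4))
for c in ["scene","top"]:
    p,d=viewer.camera(c); cv2.imwrite(f"pics/{c}0.png",p); np.save(f"pics/{c}0.npy",d)
    m=viewer.camera_model(c); print(c,{k:np.round(v,4).tolist() for k,v in m.items()})
    for t in ["green_roll","white_roll","stand","spindle_left","spindle_right","tray_left","tray_right","pivot_left","pivot_right","grip_left","grip_right","beaker","bottle"]:
        try: print(c,t,[(np.round(r["position"],1).tolist(),round(r["score"],2)) for r in viewer.spot_point(t,c)])
        except Exception as e: print(t,e)
print(viewer.camera_model("wrist"), manip.tcp_to_grasp, monitor.get_obs()["clock"])
E
```

```text
clock 0.0
joint_pos [ 1.3134  0.3328 -0.0647  1.4609  0.0216  1.3499 -0.0885]
joint_velocities [ 0.0004  0.0003 -0.0002 -0.0002 -0.0001  0.0007 -0.0001]
tau [ 5.00000e-04 -6.25446e+01  4.95000e-02 -3.91600e+01  1.63000e-02
  1.01000e-02  0.00000e+00]
position [ 0.1453 -0.6075  0.2305]
ee_rot [-0.7022 -0.0833  0.7023 -0.0823]
ft_force [ 1.0827  0.4195 -0.3353]
torque [-0.0002 -0.007  -0.0131]
grip_width 0.9988
scene {'camera_matrix': [[452.0404, 0.0, 246.9934], [0.0, 452.0404, 195.3057], [0.0, 0.0, 1.0]], 'R': [[-0.8723, 0.4886, 0.0201], [0.2741, 0.5227, -0.8072], [-0.405, -0.6986, -0.5899]], 't': [0.5137, -0.1297, 1.503]}
scene green_roll [([274.5, 208.1], 0.88), ([177.6, 244.6], 0.72), ([341.9, 230.3], 0.69), ([351.2, 270.2], 0.58)]
scene white_roll [([251.3, 188.4], 0.52)]
scene stand [([263.0, 221.5], 0.97)]
scene spindle_left [([273.6, 202.2], 0.65), ([252.8, 186.1], 0.19)]
scene spindle_right [([251.6, 180.4], 0.72), ([288.8, 164.7], 0.22)]
scene tray_left [([242.9, 212.3], 0.85)]
scene tray_right [([218.1, 188.5], 0.73)]
scene pivot_left [([291.6, 207.6], 0.75)]
scene pivot_rig
[... 819 characters left out ...]
 222.1], 0.92)]
top grip_left [([217.5, 261.7], 0.76)]
top grip_right [([275.9, 261.5], 0.7)]
top beaker [([153.5, 182.7], 0.78)]
top bottle [([335.1, 171.5], 0.84)]
{'camera_matrix': array([[297.31863964,   0.        , 251.24347321],
       [  0.        , 297.31863964, 191.92122964],
       [  0.        ,   0.        ,   1.        ]]), 'mount': array([[ 1.78420491e-04, -2.81212591e-01,  9.59645480e-01,
        -1.43775869e-01],
       [ 9.99999966e-01,  2.32285452e-04, -1.17854868e-04,
        -7.94813939e-04],
       [-1.89769411e-04,  9.59645468e-01,  2.81212623e-01,
        -7.16293108e-02],
       [ 0.00000000e+00,  0.00000000e+00,  0.00000000e+00,
         1.00000000e+00]])} 0.0187 1.4
```

View pics/scene0.png

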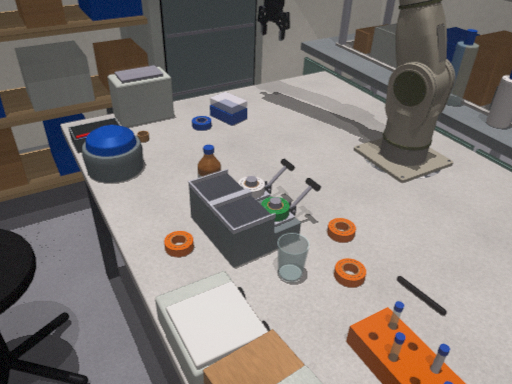

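View pics/top0.png

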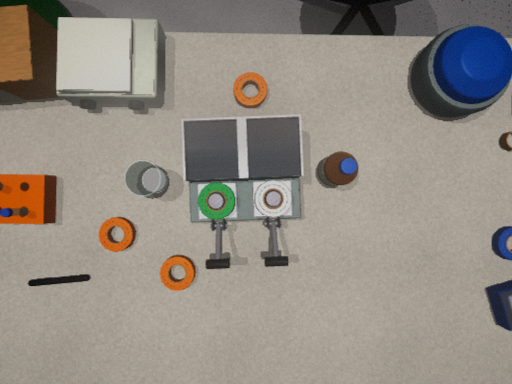

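```bash
cat > h.py <<'E'
import numpy as np, cv2
from scipy.optimize import least_squares
from scipy.spatial.transform import Rotation as Rot
from workcell import monitor, viewer, manip
def proj(c,X):
    m=viewer.camera_model(c); X=np.atleast_2d(X); Y=X@np.array(m["R"]).T+m["t"]; K=m["camera_matrix"]
    return np.c_[K[0,0]*Y[:,0]/Y[:,2]+K[0,2],K[1,1]*Y[:,1]/Y[:,2]+K[1,2]]
def unproj_z(c,uv,z):
    m=viewer.camera_model(c); K=np.array(m["camera_matrix"]); R=np.array(m["R"]); t=np.array(m["t"])
    r=R.T@np.linalg.solve(K,[uv[0],uv[1],1]); o=-R.T@t
    return o+r*(z-o[2])/r[2]
def cloud(c,d):
    m=viewer.camera_model(c); K=np.array(m["camera_matrix"]); R=np.array(m["R"]); t=np.array(m["t"])
    v,u=np.mgrid[:384,:512]; P=np.stack([(u-K[0,2])/K[0,0]*d,(v-K[1,2])/K[1,1]*d,d],-1)
    return (P-t)@R
def S2W(p,X):
    X=np.atleast_2d(X); c,s=np.cos(p[2]),np.sin(p[2])
    return np.c_[p[0]+c*X[:,0]-s*X[:,1],p[1]+s*X[:,0]+c*X[:,1],X[:,2]]
E
python3 - <<'E'
from h import *
p=cv2.imread("pics/top0.png"); d=np.load("pics/top0.npy")
P=cloud("top",d)
hsv=cv2.cvtColor(p,cv2.COLOR_BGR2HSV)
g=cv2.inRange(hsv,(50,100,50),(75,255,255))>0; g[:, :180]=0; g[:,260:]=0
v,u=np.nonzero(g); print("green n",len(u),u.min(),u.max(),v.min(),v.max(), np.median(P[g],0))
print("green c",unproj_z("top",((u.min()+u.max())/2,(v.min()+v.max())/2),.091))
(cc,rr)=cv2.minEnclosingCircle(np.c_[u,v].astype(np.float32)); print(cc,rr,unproj_z("top",cc,.091))
# white roll: z 0.085-.097 points right
# tray floor points
z=P[...,2]
tr=(z>.100)&(z<.113)&(np.abs(P[...,1])<.3); print("tray n",tr.sum())
n,l,st,ce=cv2.connectedComponentsWithStats(tr.astype(np.uint8))
for i in range(1,n):
    if st[i,4]>100: 
        print(st[i],ce[i]); q=P[l==i]; print(q.mean(0),cv2.minAreaRect((q[:,:2]*1000).astype(np.float32)))
meas=[("top","sl",(214.6,198.5)),("top","sr",(276.7,201.8)),]
pts={"green_roll":(0,.055,.0785),"white_roll":(0,-.055,.0785),"stand":(0,0,0),"spindle_left":(0,.055,.106),"spindle_right":(0,-.055,.106),"tray_left":(.0965,.055,.107),"tray_right":(.0965,-.055,.107),"pivot_left":(-.05,.055,.06),"pivot_right":(-.05,-.055,.06),"grip_left":(-.05-.085*np.cos(.65),.055,.06+.085*np.sin(.65)),"grip_right":(-.05-.085*np.cos(.65),-.055,.06+.085*np.sin(.65))}
D={"scene":dict(green_roll=(274.5,208.1),white_roll=(251.3,188.4),stand=(263,221.5),spindle_left=(273.6,202.2),spindle_right=(251.6,180.4),tray_left=(242.9,212.3),tray_right=(218.1,188.5),pivot_left=(291.6,207.6),pivot_right=(265.5,189.3),grip_left=(314,185),grip_right=(289.1,164.5)),
"top":dict(green_roll=(217.2,199.5),white_roll=(270.9,197.8),stand=(246.3,199.1),spindle_left=(214.6,198.5),spindle_right=(276.7,201.8),tray_left=(211.4,152.8),tray_right=(275.1,147.4),pivot_left=(216.4,223),pivot_right=(272.2,222.1),grip_left=(217.5,261.7),grip_right=(275.9,261.5))}
def f(x):
    return np.concatenate([(proj(c,S2W(x,np.array([pts[k] for k in D[c]])))-np.array(list(D[c].values()))).ravel() for c in D])
r=least_squares(f,[.58,.05,0],loss="soft_l1"); print(r.x); 
rr=f(r.x).reshape(-1,2)
for k,e in zip(list(D["scene"])+list(D["top"]),rr): print(k,e.round(1))
np.save("stand.npy",r.x)
E
```

```text
green n 691 198 234 183 218 [0.58169885 0.126482   0.09197884]
green c [0.58218547 0.12702122 0.091     ]
(216.17938232421875, 200.62213134765625) 18.36762809753418 [0.58195416 0.12667033 0.091     ]
tray n 7013
[ 246  117   55   61 3079] [272.59727184 147.0759987 ]
[0.68540849 0.01975215 0.10833038] ((685.481201171875, 19.704730987548828), (111.76692962646484, 99.34829711914062), 3.150566816329956)
[ 184  120   54   61 3089] [210.52865005 149.65587569]
[0.67868251 0.13742008 0.10830778] ((678.6207885742188, 138.5103759765625), (111.6317367553711, 102.1227035522461), 2.9228453636169434)
[327 153  30  30 309] [338.45307443 168.42718447]
[ 0.64685222 -0.10640587  0.10612652] ((649.109619140625, -113.4761962890625), (55.74171447753906, 55.93416213989258), 1.0315821170806885)
[265 191  16  15 190] [272.61052632 198.01052632]
[0.58869852 0.01832753 0.10675414] ((588.7095336914062, 18.397804260253906), (26.62832260131836, 28.651029586791992), 1.0412590503692627)
[208 193  15  16 189] [215.01587302 200.42857143]
[0.58253304 0.12748046 0.10683901] ((582.3873901367188, 127.5340805053711), (28.470853805541992, 26.886032104492188), 0.8506001234054565)
[0.58583454 0.07289263 0.04412625]
green_roll [0.  0.7]
white_roll [-0.2 -1.5]
stand [-1.8 -0.5]
spindle_left [ 1.5 -2.2]
spindle_right [-0.3 -2.1]
tray_left [-1.2 -0.4]
tray_right [1.1 0.2]
pivot_left [-1.5  0.8]
pivot_right [ 0.8 -2.1]
grip_left [-1.1 -0.5]
grip_right [-1.4  0.1]
green_roll [-1.   0.3]
white_roll [1.1 0.3]
stand [-1.6 -0.5]
spindle_left [0.3 1.5]
spindle_right [-3.9 -3.6]
tray_left [ 2.  -3.6]
tray_right [-3.8  0.1]
pivot_left [1.3 1.5]
pivot_right [0.1 0.8]
grip_left [-1.2  0.9]
grip_right [-1.  -0.7]
```

```bash
cat >> h.py <<'E'
SP=np.array([.5856,.0729,.055])
def plan(x,y,z,yawjaw=None):
    "stand-frame target -> offset in tool axes (mm)"
    o=monitor.get_obs(); R=Rot.from_quat(o["ee_rot"]).as_matrix(); p=np.array(o["position"])
    T=S2W(SP,[x,y,z])[0]; return np.round(R.T@(T-p)*1000,1)
def st():
    o=monitor.get_obs(); R=Rot.from_quat(o["ee_rot"]).as_matrix(); p=np.array(o["position"])
    c,s=np.cos(SP[2]),np.sin(SP[2]); q=p[:2]-SP[:2]
    print("t",round(o["clock"],2),"world",p.round(4),"stand",np.round([c*q[0]+s*q[1],-s*q[0]+c*q[1],p[2]],4),"F",np.round(o["ft_force"],1),"w",round(o["grip_width"],3))
    print("axes x",R[:,0].round(3),"y",R[:,1].round(3),"z",R[:,2].round(3)); print("q",np.round(o["joint_pos"],2))
    return R
E
python3 - <<'E'
from h import *
R=st()
# twist needed for tool y -> +-stand y
ys=np.array([-np.sin(.055),np.cos(.055),0])
a=np.degrees(np.arctan2(ys@R[:,2],ys@R[:,1])); print("twist",a)
for w in [(.45,-.35,.23),(.44,.1,.23)]:
    print((R.T@(np.array(w)-monitor.get_obs()["position"])*1000).round())
# where is stand left
print(plan(-.122,.055,.2))
p=cv2.imread("pics/top0.png"); cv2.imwrite("pics/crop0.png",cv2.resize(p[110:280,150:320],None,fx=3.4,fy=3.4,interpolation=cv2.INTER_CUBIC))
print(proj("top",S2W(SP,[(0,.055,.106),(0,-.055,.106),(-.1177,.055,.1114),(-.1177,-.055,.1114)])))
E
```

```text
t 1.4 world [ 0.1454 -0.6079  0.2313] stand [-0.4769 -0.6555  0.2313] F [-0.9 -0.8  0.1] w 0.998
axes x [ 0. -0. -1.] y [ 0.233 -0.973  0.   ] z [-0.973 -0.233 -0.   ]
q [ 1.31  0.33 -0.06  1.46  0.02  1.35 -0.09]
twist -169.70029870901996
[   1. -180. -356.]
[   1. -620. -451.]
[  31.3 -635.6 -476.3]
[[214.87983295 200.39624882]
 [272.76811141 198.04882552]
 [217.03343945 263.06606511]
 [275.51343313 260.61564207]]
```

View pics/crop0.png

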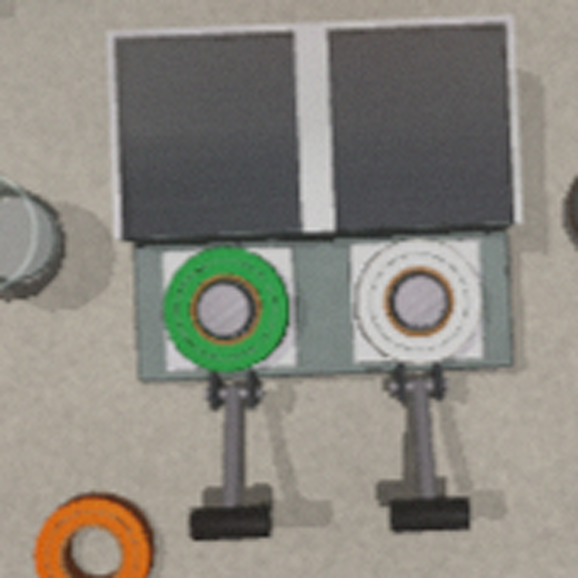

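Call:
send_rows:
  grip: [255,255,255,255,255]
  offset:
    - [0,-18,-36]
    - [0,-36,-72]
    - [0,-54,-108]
    - [0,-72,-144]
    - [0,-90,-180]
  twist: [3,6,10.3,10.3,10.3]

```text
clock: 1.82
position: [0.3008, -0.477, 0.2315]
ee_rot: [0.707, 0.019, -0.707, 0.019]
ft_force: [1.9, -0.1, 0.1]
grip_width: 0.302
```

Run:
```python
from h import *
st(); print(plan(-.122,.055,.2))
```

```text
t 1.82 world [ 0.3008 -0.477   0.2315] stand [-0.3146 -0.5334  0.2315] F [ 1.9 -0.1  0.1] w 0.302
axes x [ 0.    -0.001 -1.   ] y [ 0.054 -0.999  0.001] z [-0.999 -0.054 -0.   ]
q [ 1.07  0.2  -0.17  1.62  0.03  1.32 -0.62]
[  31.2 -588.6 -192.3]
```

Call:
send_rows:
  grip: [255,255,255,255,255]
  offset:
    - [0,-32,-24]
    - [0,-64,-48]
    - [0,-96,-72]
    - [0,-128,-96]
    - [0,-160,-120]
  twist: [0,0,0,0,0]

```text
clock: 2.23
position: [0.4113, -0.3104, 0.2316]
ee_rot: [0.707, 0.019, -0.707, 0.02]
ft_force: [0.9, -0.5, -0.4]
grip_width: -0.002
```

Call:
send_rows:
  grip: [255,255,255,255,255]
  offset:
    - [0,-41,0]
    - [0,-82,0]
    - [0,-123,0]
    - [0,-164,0]
    - [0,-205,0]
  twist: [0,0,0,0,0]

```text
clock: 2.65
position: [0.3988, -0.1056, 0.2314]
ee_rot: [0.707, 0.019, -0.707, 0.02]
ft_force: [1.6, 1.3, 0.6]
grip_width: -0.002
```

Call:
send_rows:
  grip: [255,255,255,255,255]
  offset:
    - [0,-40,-12]
    - [0,-80,-25]
    - [0,-120,-35]
    - [0,-160,-45]
    - [0,-190,-45]
  twist: [0,0,0,0,0]

```text
clock: 3.07
position: [0.4343, 0.0884, 0.2318]
ee_rot: [0.707, 0.02, -0.706, 0.02]
ft_force: [0.2, 0.9, 0.7]
grip_width: -0.001
```

Run:
```python
from h import *
st(); print(plan(-.122,.055,.2))
```

```text
t 3.07 world [0.4343 0.0884 0.2318] stand [-0.1502  0.0238  0.2318] F [0.2 0.9 0.7] w -0.001
axes x [ 0.002  0.001 -1.   ] y [ 0.057 -0.998 -0.001] z [-0.998 -0.057 -0.002]
q [ 0.51 -0.05 -0.78  1.88 -0.03  1.3  -1.77]
[ 31.9 -31.1 -28.2]
```

Call:
send_rows:
  grip: [255,255,255,255,255]
  offset:
    - [0,-31,-29]
    - [30,-31,-29]
    - [60,-31,-29]
    - [92,-31,-29]
    - [92,-31,-29]
  twist: [0,0,0,0,0]

```text
clock: 3.48
position: [0.4579, 0.1165, 0.1344]
ee_rot: [-0.704, -0.019, 0.71, -0.02]
ft_force: [-1.4, -0.6, -0.3]
grip_width: 0.001
```

Run:
```python
from h import *
st(); print(plan(-.122,.055,.1214))
p,d=viewer.camera("wrist"); q,d=viewer.camera("scene")
cv2.imwrite("pics/a1.png",np.hstack([cv2.resize(p,(400,300)),cv2.resize(q[130:280,180:380],(400,300))]))
```

```text
t 3.48 world [0.4579 0.1165 0.1344] stand [-0.1251  0.0505  0.1344] F [-1.4 -0.6 -0.3] w 0.001
axes x [-0.008 -0.001 -1.   ] y [ 0.055 -0.998  0.   ] z [-0.998 -0.055  0.008]
q [ 0.43  0.16 -0.82  1.93  0.13  1.11 -1.96]
[13.  -4.5 -3.2]
```

View pics/a1.png

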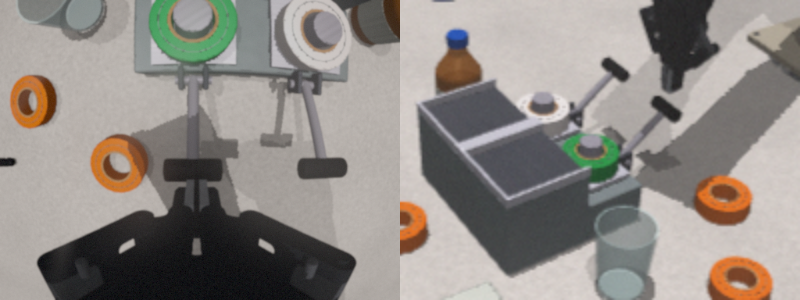

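```bash
cat >> h.py <<'E'
def projw(W,o=None):
    o=o or monitor.get_obs(); R=Rot.from_quat(o["ee_rot"]).as_matrix(); m=viewer.camera_model("wrist"); M=np.array(m["mount"]); K=m["camera_matrix"]
    T=(np.atleast_2d(W)-o["position"])@R; C=(T-M[:3,3])@M[:3,:3]
    th=np.arctan2(np.linalg.norm(C[:,:2],axis=1),C[:,2]); u=C[:,:2]/np.linalg.norm(C[:,:2],axis=1,keepdims=True)
    return K[0,0]*th[:,None]*u+[K[0,2],K[1,2]]
E
python3 - <<'E'
from h import *
o=monitor.get_obs()
g=[(-.1177,.055,.1114),(-.1177,-.055,.1114),(-.1177,.055,.1204)]
print(projw(S2W(SP,g))*[400/512,300/384]); print(projw([o["position"]])*[400/512,300/384])
print((proj("scene",S2W(SP,g))-[180,130])*2+[400,0],(proj("scene",[o["position"]])-[180,130])*2+[400,0])
E
```

```text
[[192.63414095 169.80762779]
 [318.62767091 168.02527957]
 [192.45300046 174.12416041]]
[[197.47479631 190.89136178]]
[[665.65971316 108.30624619]
 [614.73664021  68.94678125]
 [666.40434269 102.53626672]] [[668.97532384  87.64677154]]
```

Call:
send_rows:
  grip: [255,255,255,255,255]
  offset:
    - [10,-4,-3]
    - [14,-4,-3]
    - [23,-4,3]
    - [32,-4,7]
    - [32,-4,7]
  twist: [0,0,0,0,0]

```text
clock: 4.0
position: [0.4525, 0.121, 0.1063]
ee_rot: [-0.706, -0.019, 0.707, -0.02]
ft_force: [-0.4, 0.0, -1.0]
grip_width: 0.005
```

Run:
```python
from h import *
st(); q,d=viewer.camera("scene")
cv2.imwrite("pics/a2.png",cv2.resize(q[130:280,200:400],(800,600)))
```

```text
t 4.0 world [0.4525 0.121  0.1063] stand [-0.1303  0.0553  0.1063] F [-0.4  0.  -1. ] w 0.005
axes x [-0.001 -0.    -1.   ] y [ 0.055 -0.998  0.   ] z [-0.998 -0.055  0.001]
q [ 0.41  0.19 -0.83  1.97  0.16  1.05 -2.  ]
```

View pics/a2.png

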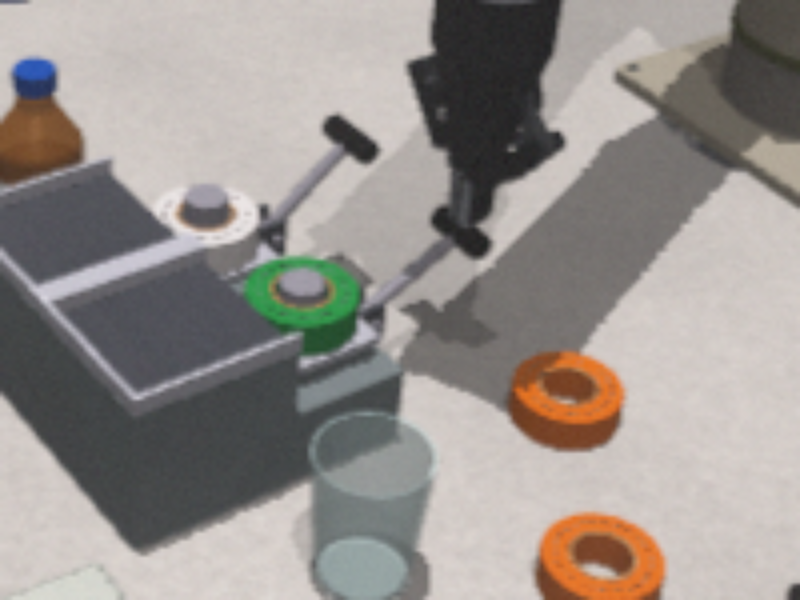

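Run:
```python
from h import *
for a in (.65,.55,.455,.4): print(a,(proj("scene",S2W(SP,[(-.05-.085*np.cos(a),.055,.06+.085*np.sin(a))]))-[200,130])*4)
print((proj("scene",[monitor.get_obs()["position"]])-[200,130])*4)
```

```text
0.65 [[451.28634405 216.57524485]]
0.55 [[455.91567403 223.31763241]]
0.455 [[459.39819796 230.47809849]]
0.4 [[460.99947559 234.93062161]]
[[465.16062127 217.01349357]]
```

Call:
send_rows:
  grip: [255,255,255,255,255]
  offset:
    - [16,0,5]
    - [33,0,7]
    - [50,0,5]
    - [62,0,2]
    - [62,0,2]
  twist: [0,0,0,0,0]

```text
clock: 4.47
position: [0.4512, 0.1205, 0.0439]
ee_rot: [-0.706, -0.019, 0.708, -0.019]
ft_force: [-0.7, 0.3, 0.3]
grip_width: 0.004
```

Call:
send_rows:
  grip: [255,255,255,255,255]
  offset:
    - [4,0,-1]
    - [8,0,-3]
    - [11,0,-3]
    - [12,0,-3]
    - [12,0,-3]
  twist: [0,0,0,0,0]

```text
clock: 4.88
position: [0.4558, 0.1211, 0.0339]
ee_rot: [0.708, 0.019, -0.706, 0.019]
ft_force: [2.0, 0.7, 3.7]
grip_width: 0.0
```

Run:
```python
from h import *
st(); q,d=viewer.camera("scene")
cv2.imwrite("pics/a3.png",cv2.resize(q[130:280,200:400],(800,600)))
st()
```

```text
t 4.88 world [0.4558 0.1211 0.0339] stand [-0.1269  0.0553  0.0339] F [2.  0.7 3.7] w 0.0
axes x [ 0.002  0.    -1.   ] y [ 0.055 -0.998 -0.   ] z [-0.998 -0.055 -0.002]
q [ 0.35  0.32 -0.78  2.03  0.28  0.9  -2.1 ]
t 4.93 world [0.4556 0.1211 0.0338] stand [-0.1272  0.0552  0.0338] F [2.3 0.5 3.6] w -0.001
axes x [ 0.002  0.    -1.   ] y [ 0.055 -0.998 -0.   ] z [-0.998 -0.055 -0.002]
q [ 0.35  0.32 -0.78  2.03  0.28  0.9  -2.1 ]
```

View pics/a3.png

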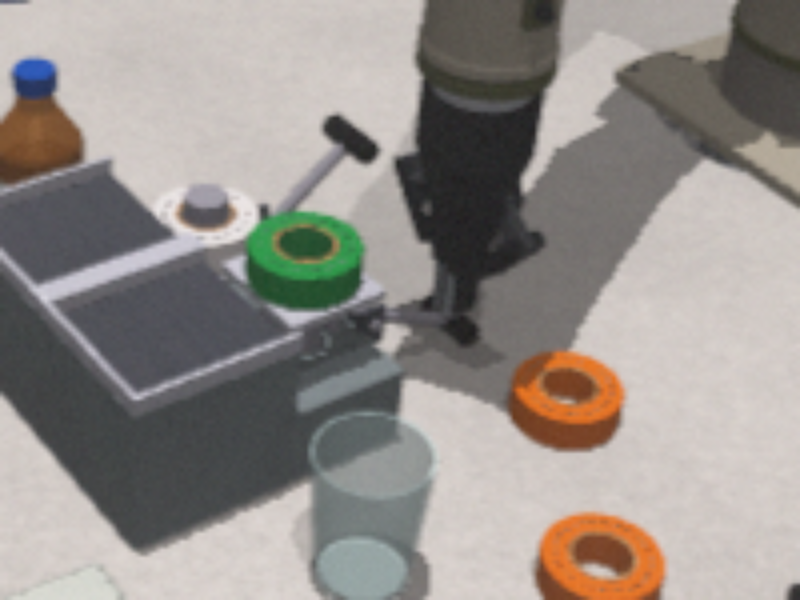

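Call:
send_rows:
  grip: [255,255,255,255,255]
  offset:
    - [3,0,0]
    - [5,0,0]
    - [6,0,0]
    - [6,0,0]
    - [6,0,0]
  twist: [0,0,0,0,0]

```text
clock: 5.35
position: [0.4565, 0.1213, 0.0307]
ee_rot: [0.708, 0.019, -0.706, 0.02]
ft_force: [-13.2, -5.3, 50.3]
grip_width: 0.002
```

Call:
send_rows:
  grip: [255,255,255,140,140]
  offset:
    - [-8,0,0]
    - [-30,0,0]
    - [-60,0,0]
    - [-92,0,0]
    - [-92,0,0]
  twist: [0,0,0,0,0]

```text
clock: 5.77
position: [0.457, 0.122, 0.1242]
ee_rot: [0.709, 0.02, -0.705, 0.02]
ft_force: [1.5, 0.3, 0.5]
grip_width: 0.269
```

Run:
```python
from h import *
st(); p,d=viewer.camera("wrist"); q,d=viewer.camera("scene"); t,d=viewer.camera("top")
cv2.imwrite("pics/a4.png",np.hstack([cv2.resize(p,(400,300)),cv2.resize(q[130:280,200:400],(400,300))]))
cv2.imwrite("pics/t4.png",cv2.resize(t[110:280,150:320],None,fx=3.4,fy=3.4))
print(projw(S2W(SP,[(0,.055,.135)]))*[400/512,300/384])
hsv=cv2.cvtColor(t,cv2.COLOR_BGR2HSV); g=cv2.inRange(hsv,(50,100,50),(75,255,255))>0; g[:, :180]=0; g[:,260:]=0
v,u=np.nonzero(g); cc,rr=cv2.minEnclosingCircle(np.c_[u,v].astype(np.float32)); print(cc,rr,unproj_z("top",cc,.135),np.median(cloud("top",d)[g],0))
```

```text
t 5.77 world [0.457  0.122  0.1242] stand [-0.1257  0.0561  0.1242] F [1.5 0.3 0.5] w 0.269
axes x [ 0.006  0.    -1.   ] y [ 0.055 -0.998 -0.   ] z [-0.998 -0.055 -0.006]
q [ 0.43  0.17 -0.84  1.95  0.14  1.08 -1.98]
[[197.3581926  -13.49294023]]
(214.0, 200.88157653808594) 19.532485961914062 [0.58209715 0.12674808 0.135     ] [0.58228515 0.12610696 0.13593302]
```

View pics/a4.png

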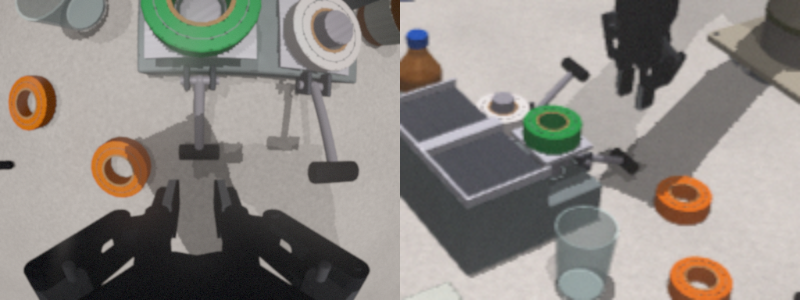

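View pics/t4.png

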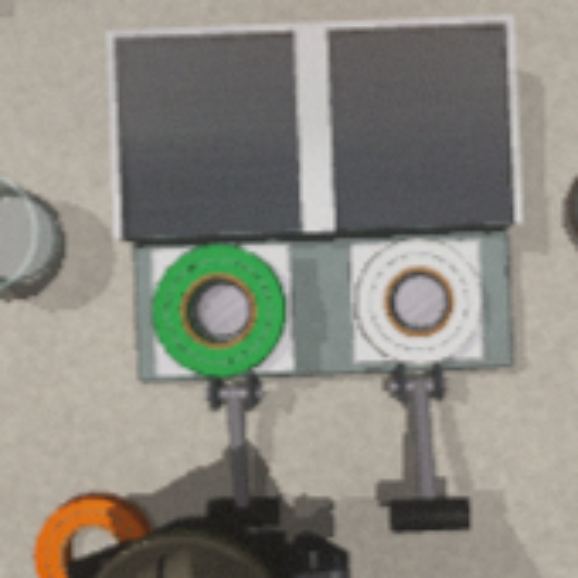

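Call:
send_rows:
  grip: [140,140,140,140,140]
  offset:
    - [0,0,0]
    - [0,0,-10]
    - [0,0,-30]
    - [0,0,-50]
    - [0,0,-50]
  twist: [0,0,0,0,0]

```text
clock: 6.33
position: [0.5067, 0.1233, 0.1179]
ee_rot: [-0.706, -0.019, 0.707, -0.019]
ft_force: [-0.5, -0.9, 0.4]
grip_width: 0.45
```

Run:
```python
from h import *
st(); q,d=viewer.camera("scene")
cv2.imwrite("pics/a5.png",cv2.resize(q[130:280,200:400],(800,600)))
st()
```

```text
t 6.33 world [0.5067 0.1233 0.1179] stand [-0.0761  0.0547  0.1179] F [-0.5 -0.9  0.4] w 0.45
axes x [-0.001  0.001 -1.   ] y [ 0.054 -0.999 -0.001] z [-0.999 -0.054  0.001]
q [ 0.38  0.3  -0.8   1.84  0.24  1.1  -2.03]
t 6.38 world [0.5049 0.1237 0.1177] stand [-0.0777  0.0552  0.1177] F [-0.6 -0.1 -0.4] w 0.446
axes x [-0.003  0.001 -1.   ] y [ 0.055 -0.999 -0.001] z [-0.999 -0.055  0.003]
q [ 0.38  0.3  -0.8   1.84  0.24  1.1  -2.03]
```

View pics/a5.png

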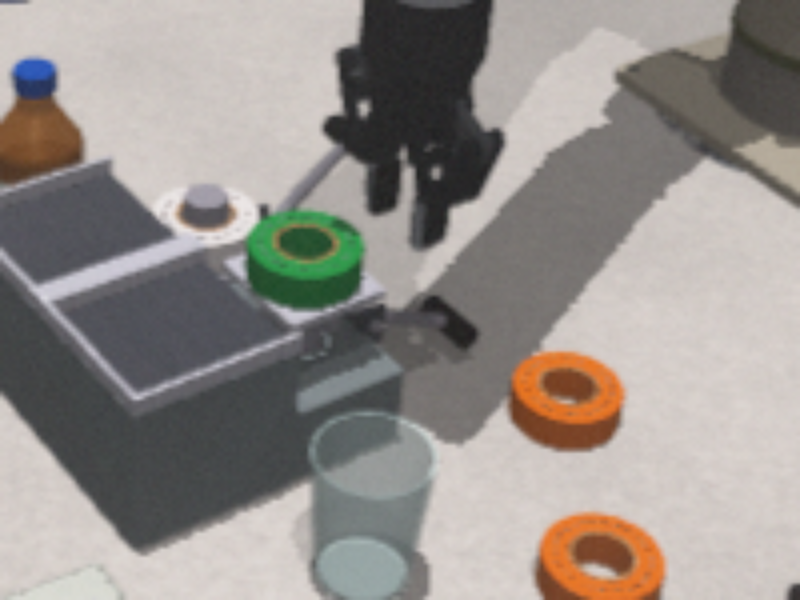

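Call:
send_rows:
  grip: [140,140,140,140,140]
  offset:
    - [3,0,-10]
    - [3,0,-20]
    - [3,0,-28]
    - [3,0,-36]
    - [3,0,-44]
  twist: [0,0,0,0,0]

```text
clock: 6.8
position: [0.5491, 0.1262, 0.1161]
ee_rot: [-0.707, -0.019, 0.707, -0.02]
ft_force: [-1.1, 0.7, -0.3]
grip_width: 0.459
```

Call:
send_rows:
  grip: [140,140,140,140,140]
  offset:
    - [0,0,-7]
    - [0,0,-14]
    - [0,0,-21]
    - [0,0,-28]
    - [0,0,-35]
  twist: [0,0,0,0,0]

```text
clock: 7.22
position: [0.5843, 0.1281, 0.1163]
ee_rot: [0.707, 0.019, -0.707, 0.019]
ft_force: [0.3, 0.8, 0.5]
grip_width: 0.453
```

Run:
```python
from h import *
st(); q,d=viewer.camera("scene")
cv2.imwrite("pics/a6.png",cv2.resize(q[130:280,180:380],(800,600)))
```

```text
t 7.22 world [0.5843 0.1281 0.1163] stand [0.0017 0.0552 0.1163] F [0.3 0.8 0.5] w 0.453
axes x [ 0. -0. -1.] y [ 0.055 -0.998  0.   ] z [-0.998 -0.055 -0.   ]
q [ 0.3   0.47 -0.75  1.64  0.34  1.17 -2.05]
```

View pics/a6.png

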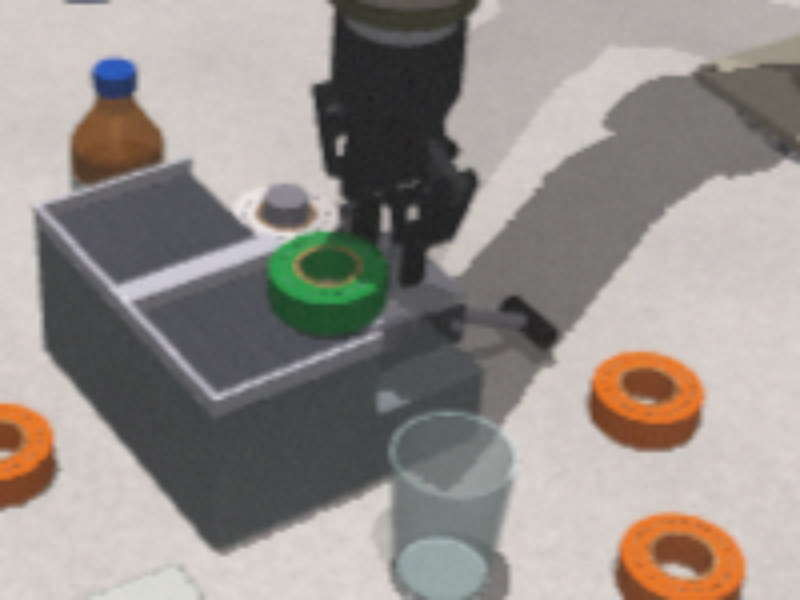

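Call:
send_rows:
  grip: [140,140,140,140,140]
  offset:
    - [0,0,-7]
    - [0,0,-14]
    - [0,0,-21]
    - [0,0,-28]
    - [0,0,-35]
  twist: [0,0,0,0,0]

```text
clock: 7.68
position: [0.6193, 0.13, 0.1163]
ee_rot: [-0.707, -0.019, 0.707, -0.019]
ft_force: [-1.8, -0.5, 0.2]
grip_width: 0.45
```

Call:
send_rows:
  grip: [140,140,140,140,140]
  offset:
    - [0,0,-6]
    - [0,0,-11]
    - [0,0,-15]
    - [0,0,-18]
    - [0,0,-18]
  twist: [0,0,0,0,0]

```text
clock: 8.1
position: [0.637, 0.131, 0.1162]
ee_rot: [0.707, 0.019, -0.707, 0.019]
ft_force: [-0.7, 0.1, 0.0]
grip_width: 0.448
```

Run:
```python
from h import *
st(); q,d=viewer.camera("scene")
cv2.imwrite("pics/a7.png",cv2.resize(q[130:280,180:380],(800,600)))
hsv=cv2.cvtColor(q,cv2.COLOR_BGR2HSV); g=cv2.inRange(hsv,(50,100,50),(75,255,255))>0; g[300:]=0
P=cloud("scene",d)[g]; P=P[P[:,2]>.125]; c=cv2.minEnclosingCircle((P[:,:2]*1000).astype(np.float32)); print(len(P),c,np.median(P[:,2]), (S2W([0,0,-.055],[[c[0][0]/1000-.5856,c[0][1]/1000-.0729,0]])))
```

```text
t 8.1 world [0.637  0.131  0.1162] stand [0.0545 0.0552 0.1162] F [-0.7  0.1  0. ] w 0.448
axes x [ 0.  0. -1.] y [ 0.055 -0.998 -0.   ] z [-0.998 -0.055 -0.   ]
q [ 0.24  0.57 -0.71  1.49  0.39  1.22 -2.04]
361 ((876.8273315429688, 485.635986328125), 437.8810729980469) 0.13076530578943787 [[0.313476   0.39610245 0.        ]]
```

View pics/a7.png

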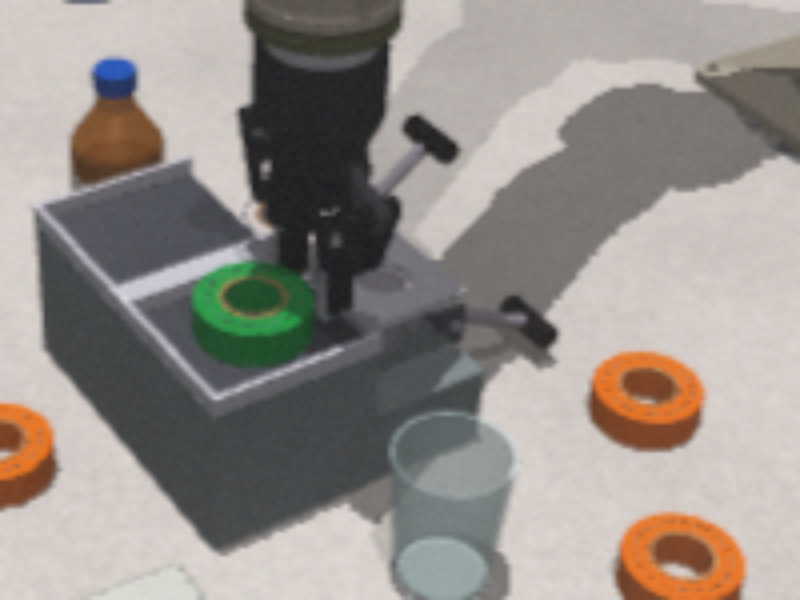

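Call:
send_rows:
  grip: [140,140,140,140,140]
  offset:
    - [0,0,10]
    - [0,0,30]
    - [-10,0,60]
    - [-40,0,90]
    - [-70,0,120]
  twist: [0,0,0,0,0]

```text
clock: 8.57
position: [0.5155, 0.1242, 0.1846]
ee_rot: [-0.706, -0.019, 0.708, -0.02]
ft_force: [0.4, -1.1, 1.5]
grip_width: 0.453
```

Call:
send_rows:
  grip: [140,140,140,140,140]
  offset:
    - [-20,0,30]
    - [-40,0,60]
    - [-40,0,80]
    - [-40,0,80]
    - [-40,0,80]
  twist: [0,0,0,0,0]

```text
clock: 8.98
position: [0.4376, 0.1196, 0.2257]
ee_rot: [0.708, 0.018, -0.706, 0.02]
ft_force: [-0.4, 0.2, -0.2]
grip_width: 0.452
```

Run:
```python
from h import *
st(); t,d=viewer.camera("top"); q,_=viewer.camera("scene")
cv2.imwrite("pics/a8.png",np.hstack([cv2.resize(t[80:280,130:370],(400,333)),cv2.resize(q[130:296,180:380],(400,333))]))
hsv=cv2.cvtColor(t,cv2.COLOR_BGR2HSV); g=cv2.inRange(hsv,(50,100,50),(75,255,255))>0; g[:, :180]=0; g[:,260:]=0
v,u=np.nonzero(g); cc,rr=cv2.minEnclosingCircle(np.c_[u,v].astype(np.float32)); w=unproj_z("top",cc,.132); print(cc,rr,w)
Q=cloud("top",d)[cv2.erode(g.astype(np.uint8),np.ones((3,3)))>0]; A=np.c_[Q[:,:2],np.ones(len(Q))]; s=np.linalg.lstsq(A,Q[:,2],rcond=None)[0]; print("top z",np.median(Q[:,2]),"slope",s[:2])
print("stand",S2W([0,0,-.055],[[w[0]-.5856,w[1]-.0729,0]]))
# white roll
d0=np.load("pics/top0.npy")
for D in (d0,d):
    P=cloud("top",D); m=(P[...,2]>.101)&(P[...,2]<.113); m[:, :255]=0; m[:,290:]=0; m[:185]=0; m[215:]=0; print("spindle r",P[m].mean(0))
    m=(P[...,2]>.085)&(P[...,2]<.098); m[:, :250]=0; m[:,295:]=0; m[:170]=0; m[225:]=0; print("white",m.sum(),P[m].mean(0))
```

```text
t 8.98 world [0.4376 0.1196 0.2257] stand [-0.1453  0.0548  0.2257] F [-0.4  0.2 -0.2] w 0.452
axes x [ 0.002 -0.002 -1.   ] y [ 0.055 -0.999  0.003] z [-0.999 -0.055 -0.002]
q [ 0.5  -0.01 -0.85  1.86 -0.    1.28 -1.87]
(211.5, 149.11764526367188) 19.43549156188965 [0.67696377 0.13318019 0.132     ]
top z 0.1329957095935252 slope [-0.69021437 -0.58894873]
stand [[0.09453936 0.05516657 0.        ]]
spindle r [0.58875179 0.01818729 0.10682505]
white 832 [0.58899227 0.01795244 0.09191168]
spindle r [0.58872173 0.01819195 0.10687353]
white 835 [0.58906517 0.01804006 0.09191326]
```

View pics/a8.png

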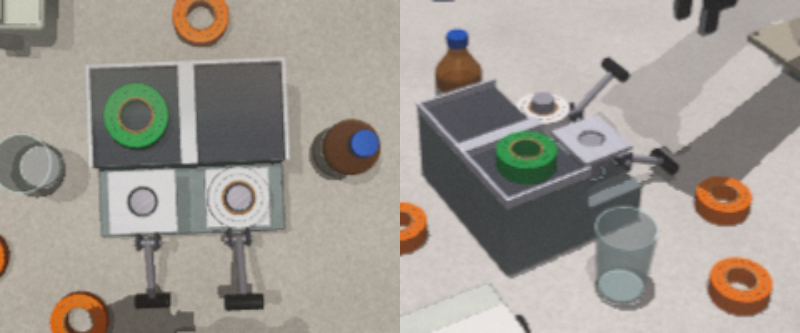

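Run:
```python
from h import *
t,d=viewer.camera("top")
hsv=cv2.cvtColor(t,cv2.COLOR_BGR2HSV); g=cv2.inRange(hsv,(50,100,50),(75,255,255))>0; g[:, :180]=0; g[:,260:]=0
Q=cloud("top",d)[g]; print(len(Q),(Q[:,2]<.125).sum(),Q[:,2].min())
Q=Q[Q[:,2]>.128]; A=np.c_[Q[:,:2]-Q[:,:2].mean(0),np.ones(len(Q))]; s=np.linalg.lstsq(A,Q[:,2],rcond=None)[0]; print(len(Q),s,Q[:,2].std())
```

```text
731 11 0.11238782411979911
711 [-0.36558911 -0.33828457  0.13498665] 0.03803885932311819
```

Run:
```python
from h import *
t,d=viewer.camera("top")
hsv=cv2.cvtColor(t,cv2.COLOR_BGR2HSV); g=(cv2.inRange(hsv,(50,100,50),(75,255,255))>0)&(d>0); g[:, :180]=0; g[:,260:]=0
Q=cloud("top",d)[g]
Q=Q[(Q[:,2]>.128)&(Q[:,2]<.14)]; A=np.c_[Q[:,:2]-Q[:,:2].mean(0),np.ones(len(Q))]; s=np.linalg.lstsq(A,Q[:,2],rcond=None)[0]; print(len(Q),s,Q[:,2].std(),Q.mean(0))
st(); manip.hand_in()
```

```text
713 [0.00237945 0.00114545 0.1330061 ] 0.0012297965916006303 [0.67608779 0.13344586 0.1330061 ]
t 9.18 world [0.4383 0.1201 0.2248] stand [-0.1445  0.0552  0.2248] F [-0.2  0.1  0.6] w 0.453
axes x [-0.001  0.001 -1.   ] y [ 0.055 -0.998 -0.001] z [-0.998 -0.055  0.001]
q [ 0.5  -0.   -0.85  1.86 -0.    1.28 -1.87]
the job is handed in; nothing more can be done
```

I pressed the left lever, in front of the green roll, down to its stop. The wrist force rose to about 50 N there, which showed it had bottomed out. That raised the green roll clear of its spindle, with its top 135 mm above the bench. I then backed the fingers off and pushed the roll straight back onto the left lane with the half-open fingers. I handed the job in at about 9.2 s on the clock.

**Last checks:**
- **Green roll:** its centre is at the stand's x ≈ 94.5 mm, y ≈ 55 mm. Its top is at about 133 mm against a nominal 132 mm, and its tilt is about 0.003 rad.
- **White roll:** it moved less than 0.2 mm by depth.
- **Beaker and bottle:** both are upright in the last top and scene pictures.
- **Arm:** it is clear of everything.

**Checks that failed:** my first two tilt fits of the green roll gave absurd slopes, most likely from pixels with no depth reading. With those pixels removed, the fit showed the roll lying flat.

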